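# Turn the vegetable brush bristles-up in its leaning crock

### The arm

A 6-joint arm with a two-finger parallel gripper is mounted at the origin on the work surface. World frame = base frame: x ahead of the robot, y to its left, z up, the work surface at z = 0. Lengths are in m, angles in rad, forces in N, time in s.
With the tool pointing down it reaches from about 0.3 to 0.875 m from the base axis. Payload 6.4 kg.
Tool frame: the origin (TCP) lies midway between the tips of the shut fingers; the grasp point (between the pads) lies 19 mm behind it; z points along the fingers, y is the direction in which the jaws open and shut (so a half turn about z gives the same grasp; the last joint's range is limited). The gripper opens to 85 mm and grips with 20 to 120 N. Pads are 22 mm wide; open, the fingers measure 114 mm over their backs; the gripper's body (76 mm by 85 mm) begins 54 mm behind the grasp point. The pads swing forward as they close: fully open they stand 13 mm farther back than shut.
Start: joints at [0.928, 0.181, 1.607, -0, 1.354, -0.206], TCP at [0.243, 0.521, 0.231] pointing down, gripper open.
Joint ranges: [-2.99, 2.99], [-0.89, 2.07], [0.3, 2.58], [-1.14, 4.28], [0, 2.63], [-3.12, 3.12]. Speed limits (rad/s): [2.57, 2.57, 3.01, 3.14, 3.14, 3.14].

### API

Orientations are given as a unit quaternion [w, x, y, z].
In Python, from bench import ctrl, optics, ticket gives the robot as it stands. The module is installed in compiled form; this text tells all that it offers.
- The arm moves only by the tool step_arm, never from a script. Its argument "targets" is text: rows parted by semicolons, each of 6 numbers parted by spaces: the shift along the tool's x, y, z in mm, then the turn, a rotation vector about the tool's x, y, z in rad. In form: dx dy dz rx ry rz; .... A call has 1 to 8 rows; each row is the pose to reach, as a shift and turn from the pose commanded when the call began, along the tool's axes at that moment; what a row does not reach only later rows make up. A row lasts 1/8 s, in which the tool goes at most 62.5 mm and 10.7 degrees, less where a joint would pass 70% of its speed; a pose out of reach is approached as far as the arm can. A call with a gripper value outside its range is refused whole. "grip" is the opening in per cent of the stroke, from 0 (shut) to 100 (fully open), set as the call begins (left out, the last holds). The fingers move at their own pace and stop on an object; the grip force is fixed at half the most. Time passes only in rows, so rows that repeat a pose let the fingers close. It gives the time, the measured TCP pose, the force and the opening at its end, in the units of the state.
- ctrl.get_obs(): the state, without advancing time (a new reading comes with each control period).
- optics.camera(name): name is "side" or "top"; returns a dict with "image" (420x560x3 uint8, red, green, blue), "mtx" (3x3 intrinsics, pixels), "D" ([k1, k2, p1, p2, k3] as OpenCV has them; the pictures are not rectified), "xyz" and "orientation" of the camera in the world. Camera axes: x right, y up, looking along -z (the intrinsics and any distortion apply to the point x, -y, -z); pixel columns grow to the right and rows downward; lengths in m; the calibration is good to about 2 mm. A picture is of the moment at which its call begins. There is no depth.
- ticket.hand_in(): hands the job in, once; it reports no verdict.
The state is a dict: "time_s": time; "q": joint angles; "dq": joint speeds; "joint_efforts": joint torques, N m; "eef_pos": TCP position; "eef_rot": TCP orientation; "wrist_force": force on the tool from outside, world axes, zero at the start; "torque": the same for the moment, N m; "opening": opening from 0.0 (shut) to 1.0 (fully open).
Only numpy, scipy, OpenCV 4.12 (cv2) and the standard library are available. Lean on these libraries where they do the work, as an engineer would, in place of code of your own. Each camera call takes 0.05 s, during which the arm holds its last target.

### The job

On the market stall two brushes are kept in two leaning crocks, and the red-handled one has been put back the wrong way, bristles down in the white crock. Pull it right out, turn it end for end and put it back in the same white crock handle first, all the way to the bottom, so that its bristles point up and out of the mouth to dry. Let go of it there and leave the green-handled brush where it is.

Things in the scene. Friction and masses are not known exactly. Their poses are not given: they have to be found in the camera images.
- brush: The brush to turn: a straight round rod 280 mm long, 0.13-0.21 kg. Red handle 26 mm thick, 180 long, then a rigid cream bristle head 38 thick, 100 long. Origin on the axis at mid-length, on the handle 40 mm short of the head; at the start it is 40 mm outside the crock's mouth: grip here (mass centre 55 mm nearer the head). z runs to the bristle end; at the start it points down into the crock.
- brush_handle_end (a point): Centre of the flat end face of the red handle, on the brush's axis, 140 mm from its origin on the -z side. Same axes as the brush.
- crock: White crock, blue bands: a fixed round tube, left or right, leaning 50 deg. Inside 50 mm wide, 100 deep; outside 62. Origin: centre of inner floor, 55 mm above table. z: along its axis out of the mouth, 40 deg above level, towards the robot (yaw pi+-0.35 rad); y level; x to its lower side. Wooden rest on its +x side only. A brush let go handle-down sags 13 deg to +x; this is fine.
- brush_other: Bystander to leave alone: a loose brush of the same shape and frame with a green handle, already handle-down, bristles out, in a brown crock like the white one, 0.3 m or more to the left or right.

How it is judged:
By the outcome, as a careful person would: the job done as asked, in the order asked, and still so for the second after the job is handed in, with the robot touching nothing.
It also fails if it takes over 45 s, if anything falls off the work surface, if the arm or the gripper's body presses on something with over 40 N, if the wrist force passes 120 N, or if a joint passes its speed limit or range.

## Working session

There is one attempt and no reset: what is moved stays moved. The work goes in short steps, Python scripts to look and compute and a tool call to move; the robot and the scene stay as the last step left them, time stands still between calls to the robot, and variables do not carry over. Pictures are saved under pics/ and viewed, and the job is handed in when it is done.

Besides the shell and the picture viewer there is one more tool, called after ">>>" as name(argument=value, ...), one argument or row to a line, values as JSON. step_arm: Moves the arm, as the interface text tells. Its arguments: {"type":"object","properties":{"targets":{"type":"string"},"grip":{"type":"number"}},"required":["targets"]}

```bash
mkdir -p pics
cat > h.py <<'E'
import numpy as np, cv2
from scipy.spatial.transform import Rotation as R
from bench import ctrl, optics, ticket
def rot(q): return R.from_quat([q[1],q[2],q[3],q[0]])
def snap(name,fn=None):
    c=optics.camera(name)
    if fn: cv2.imwrite('pics/'+fn,c['image'][:,:,::-1])
    return c
def ray(c,px):
    p=cv2.undistortPoints(np.array(px,float).reshape(-1,1,2),np.array(c['mtx']),np.array(c['D'])).reshape(-1,2)
    d=np.c_[p[:,0],-p[:,1],-np.ones(len(p))]
    d=rot(c['orientation']).apply(d)
    return np.array(c['xyz']),d/np.linalg.norm(d,axis=1)[:,None]
def proj(c,X):
    X=np.atleast_2d(X)
    p=rot(c['orientation']).inv().apply(X-np.array(c['xyz']))
    p=p*[1,-1,-1]
    return cv2.projectPoints(p.reshape(-1,1,3),np.zeros(3),np.zeros(3),np.array(c['mtx']),np.array(c['D']))[0].reshape(-1,2)
E
python3 - <<'E'
from h import *
for n in('side','top'):
    c=snap(n,n+'1.png'); print(n,c['xyz'],c['orientation'],c['mtx'],c['D'])
print(ctrl.get_obs())
E
```

```text
side [ 0.00201183 -0.51362716  0.90657775] [ 0.84041859  0.35347795 -0.15952991 -0.37855006] [[502.7074397    0.         281.91689696]
 [  0.         502.7074397  205.711274  ]
 [  0.           0.           1.        ]] [0.03758891 0.         0.         0.         0.        ]
top [ 0.45799819 -0.02847903  1.07677173] [-0.69794424 -0.0357507   0.02128639  0.71494238] [[444.70504626   0.         280.96867327]
 [  0.         444.70504626 203.69030491]
 [  0.           0.           1.        ]] [-0.14191774  0.          0.          0.          0.        ]
{'time_s': 0.1, 'q': array([ 9.27693272e-01,  1.81492584e-01,  1.60792422e+00,  4.72869877e-06,
        1.35376409e+00, -2.06315541e-01]), 'dq': array([ 5.90371828e-04, -2.53602358e-03, -2.16449459e-03,  1.07640479e-03,
       -8.27995355e-05,  1.71922447e-03]), 'joint_efforts': array([ 2.34319923e-04, -4.45873296e+01, -3.52237737e+01, -3.46177376e-04,
        4.01158060e-03, -3.74462377e-05]), 'eef_pos': array([0.24293029, 0.52061587, 0.23045186]), 'eef_rot': array([-3.29325982e-04,  2.16662244e-01,  9.76246302e-01, -7.22619653e-04]), 'wrist_force': array([-0.05191995, -0.07492132, -0.78282349]), 'torque': array([ 0.0922527 ,  0.03049294, -0.01677324]), 'opening': 1.0022507808840433}
```

View pics/side1.png

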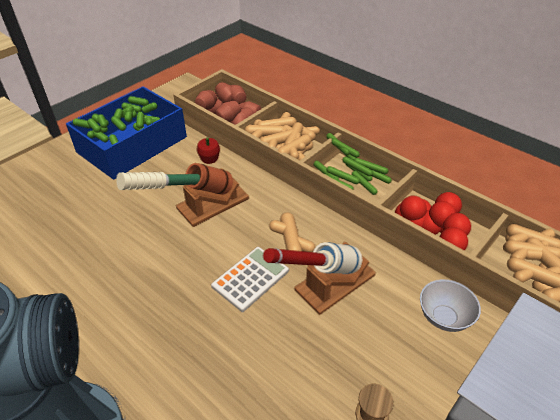

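View pics/top1.png

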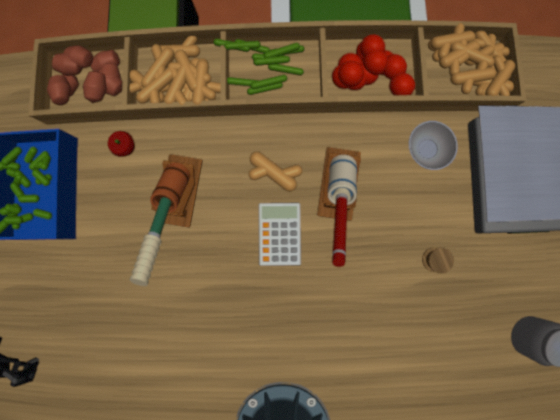

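```bash
cat > m.py <<'E'
from h import *
def redmask(im,roi):
    hsv=cv2.cvtColor(im,cv2.COLOR_RGB2HSV)
    m=((hsv[...,0]<8)|(hsv[...,0]>172))&(hsv[...,1]>170)&(hsv[...,2]>40)
    k=np.zeros(m.shape,bool); x0,y0,x1,y1=roi; k[y0:y1,x0:x1]=1
    m=(m&k).astype(np.uint8)
    n,l,s,_=cv2.connectedComponentsWithStats(m)
    return (l==1+np.argmax(s[1:,4])).astype(np.uint8)
def axis2d(m):
    p=np.argwhere(m)[:,::-1].astype(float)
    (cx,cy),(w,h),a=cv2.minAreaRect(p.astype(np.float32))
    b=cv2.boxPoints(((cx,cy),(w,h),a))
    e=[np.linalg.norm(b[0]-b[1]),np.linalg.norm(b[1]-b[2])]
    if e[0]<e[1]: A=(b[0]+b[1])/2;B=(b[2]+b[3])/2
    else: A=(b[1]+b[2])/2;B=(b[3]+b[0])/2
    return A,B,min(w,h),max(w,h)
def planefrom(c,A,B):
    o,d=ray(c,[A,B]); n=np.cross(d[0],d[1]); return o,n/np.linalg.norm(n)
def line3d(cs,ABs):
    (o1,n1),(o2,n2)=[planefrom(c,*ab[:2]) for c,ab in zip(cs,ABs)]
    u=np.cross(n1,n2);u/=np.linalg.norm(u)
    P=np.linalg.solve(np.array([n1,n2,u]),[n1@o1,n2@o2,0]); return P,u
def onray(P,u,c,px):
    o,d=ray(c,[px]);d=d[0]
    M=np.c_[u,-d]; s=np.linalg.lstsq(M,o-P,rcond=None)[0]
    return P+s[0]*u
E
python3 - <<'E'
from m import *
s=snap('side');t=snap('top')
ms=redmask(s['image'],(240,235,345,280)); mt=redmask(t['image'],(310,180,370,280))
a=axis2d(ms);b=axis2d(mt);print(a,b)
P,u=line3d([s,t],[a,b]);print('dir',u)
for c,ab in((s,a),(t,b)):
    print([onray(P,u,c,ab[i]).round(4) for i in(0,1)])
for n,c,m in(('s',s,ms),('t',t,mt)):
    im=c['image'].copy(); im[m>0]=[0,255,0]
    x,y=(200,200) if n=='s' else (270,120)
    cv2.imwrite(f'pics/z{n}1.png',cv2.resize(np.hstack([c['image'][y:y+160,x:x+190],im[y:y+160,x:x+190]])[:,:,::-1],None,fx=2,fy=2,interpolation=2))
E
```

```text
(array([280.32617, 256.1292 ], dtype=float32), array([324.13538, 258.56305], dtype=float32), 13.312804222106934, 43.87678527832031) (array([341.38687, 197.87558], dtype=float32), array([338.93893, 249.2828 ], dtype=float32), 11.891287803649902, 51.465492248535156)
dir [ 0.76379766 -0.13061415 -0.63210211]
[array([ 0.44  , -0.1229,  0.2049]), array([ 0.5527, -0.1422,  0.1116])]
[array([ 0.5451, -0.1409,  0.1179]), array([ 0.4366, -0.1223,  0.2077])]
```

```bash
ls pics
```

```text
side1.png
top1.png
zs1.png
zt1.png
```

View pics/zs1.png

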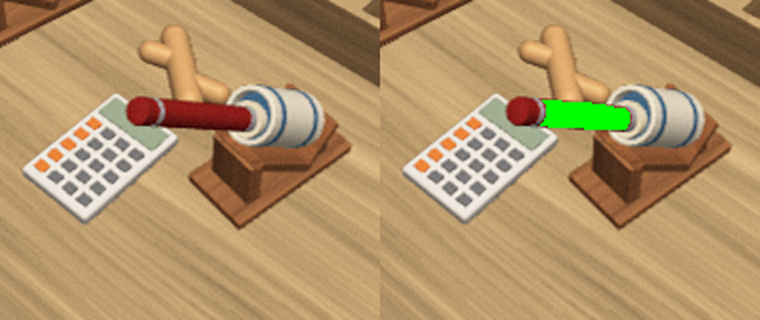

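View pics/zt1.png

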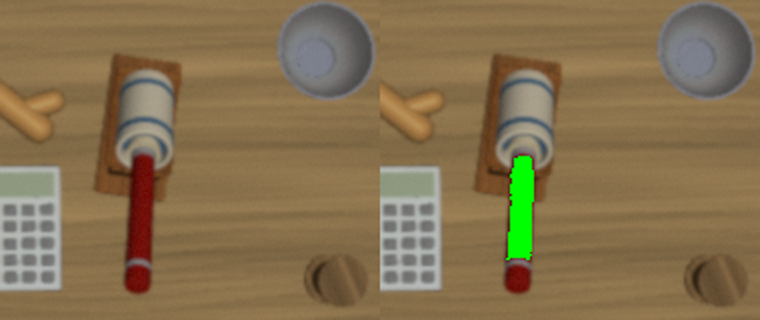

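```bash
cat > geo.py <<'E'
from m import *
def crockframe(yaw):
    z=np.array([np.cos(np.radians(40))*np.cos(yaw),np.cos(np.radians(40))*np.sin(yaw),np.sin(np.radians(40))])
    y=np.cross([0,0,1],z)  # level
    y/=np.linalg.norm(y); x=np.cross(y,z)
    if x[2]>0: y=-y;x=-x
    return x,y,z
E
python3 - <<'E'
from geo import *
s=snap('side');t=snap('top')
P0=np.array([.44,-.1229,.2049]);u=np.array([.7638,-.1306,-.6321])
yaw=np.arctan2(-u[1],-u[0]);x,y,z=crockframe(yaw);print(yaw,x,y,z)
end=P0+u*(P0[2]-.0504)/-u[2]
F=end-.006*x;print('floor',F,'handle end',end-.28*u,'origin',end-.14*u)
an=np.linspace(0,2*np.pi,60)
for n,c in(('s',s),('t',t)):
    im=cv2.resize(c['image'],None,fx=4,fy=4,interpolation=2)[:,:,::-1].copy()
    def pl(X,col):
        for p in proj(c,X): cv2.circle(im,tuple(int(v) for v in (p*4+1.5).round()),2,col,-1)
    for h,r in((.1,.031),(.1,.025),(0,.031)):
        pl(F+h*z+r*(np.cos(an)[:,None]*x+np.sin(an)[:,None]*y),(0,0,255) if h else (255,0,255))
    pl(end-np.linspace(0,.28,15)[:,None]*u,(0,255,0))
    he=end-.28*u;pl(he+.013*(np.cos(an)[:,None]*x+np.sin(an)[:,None]*y),(255,255,0))
    x0,y0=(245,220) if n=='s' else (270,125)
    cv2.imwrite(f'pics/o{n}1.png',im[y0*4:y0*4+600,x0*4:x0*4+640])
E
```

```text
2.9722432116456394 [-0.63359229  0.10833615 -0.76604444] [-0.16854113 -0.98569462  0.        ] [-0.75508589  0.12911     0.64278761]
floor [ 0.63049211 -0.15547171  0.05499627] handle end [ 0.41282656 -0.11825369  0.227388  ] origin [ 0.51975856 -0.13653769  0.138894  ]
```

View pics/os1.png

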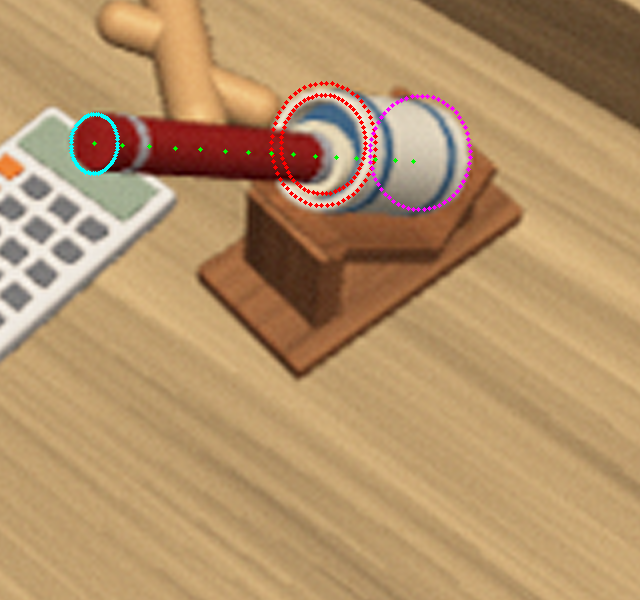

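View pics/ot1.png

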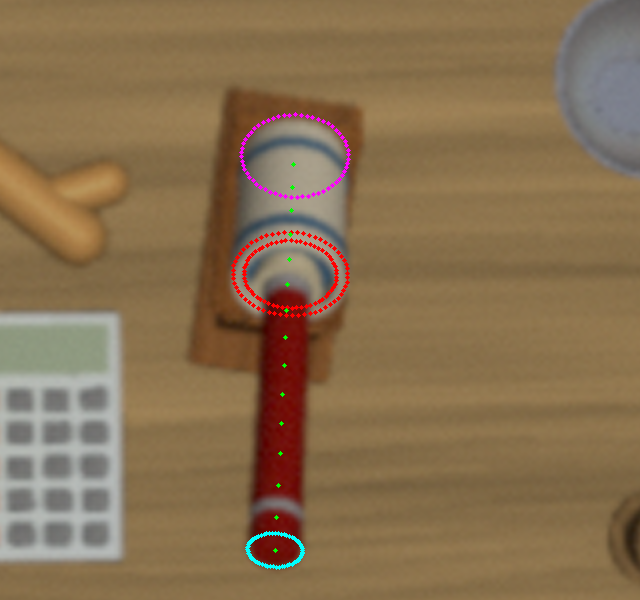

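```bash
cat > d.py <<'E'
from geo import *
F=np.array([.6305,-.1555,.0550]); X,Y,Z=crockframe(2.972)
O=np.array([.5198,-.1365,.1389])
def delta(pos,z,y):
    """tool pose: TCP pos, tool z axis, tool y axis -> dx.. mm, rotvec in tool axes"""
    o=ctrl.get_obs(); T=rot(o['eef_rot'])
    z=np.array(z,float);z/=np.linalg.norm(z);y=y-z*(y@z);y/=np.linalg.norm(y)
    G=R.from_matrix(np.c_[np.cross(y,z),y,z])
    d=T.inv().apply(np.array(pos)-o['eef_pos'])*1000; r=(T.inv()*G).as_rotvec()
    print('delta',d.round(1),r.round(3),'dist',np.linalg.norm(d).round(0),'deg',np.degrees(np.linalg.norm(r)).round(0))
def st():
    o=ctrl.get_obs();T=rot(o['eef_rot']).as_matrix()
    print('t',round(o['time_s'],2),'q',o['q'].round(3),'p',o['eef_pos'].round(4),'z',T[:,2].round(3),'y',T[:,1].round(3),'f',o['wrist_force'].round(1),'tq',o['torque'].round(2),'op',round(o['opening'],3))
E
python3 - <<'E'
from d import *
st(); delta([.243,.521,.45],[0,0,-1],rot(ctrl.get_obs()['eef_rot']).as_matrix()[:,1])
delta([.5,-.12,.40],X,-Y)
E
```

```text
t 0.3 q [ 0.928  0.181  1.607 -0.     1.354 -0.206] p [0.2431 0.5209 0.231 ] z [-0. -0. -1.] y [ 0.423  0.906 -0.001] f [-0.5 -0.3 -0.5] tq [-0.01 -0.02 -0.  ] op 0.999
delta [ 2.00e-01 -1.00e-01 -2.19e+02] [-0.001 -0.    -0.   ] dist 219.0 deg 0.0
delta [-503.8 -472.2 -168.8] [ 0.093  0.694 -0.256] dist 711.0 deg 43.0
```

>>> step_arm(
  targets="0 0 -60 0 0 0;0 0 -120 0 0 0;0 0 -180 0 0 0;0 0 -210 0 0 0;0 0 -210 0 0 0",
  grip=100,
)

```text
time_s: 0.92
eef_pos: [0.2437, 0.5217, 0.4447]
eef_rot: [0.001, 0.217, 0.976, 0.003]
wrist_force: [0.2, -0.2, -1.2]
opening: 1.001
```

Run:
```python
from d import *
st(); delta([.5,-.12,.42],X,-Y)
```

```text
t 0.93 q [ 0.928  0.092  1.287  0.     1.756 -0.206] p [0.2437 0.5217 0.4447] z [ 0.004  0.005 -1.   ] y [0.423 0.906 0.006] f [ 0.2 -0.2 -1.2] tq [-0.03  0.01 -0.  ] op 1.001
delta [-503.7 -473.2   22.5] [ 0.099  0.696 -0.254] dist 691.0 deg 43.0
```

>>> step_arm(
  targets="-42 -40 2 0 0 0;-84 -80 4 0 0 0;-126 -120 6 .01 .1 -.03;-168 -160 8 .02 .2 -.06;-210 -200 10 .04 .3 -.09;-252 -240 12 .055 .4 -.13;-294 -280 14 .07 .5 -.18;-336 -320 16 .085 .6 -.22",
)

```text
time_s: 1.92
eef_pos: [0.4124, 0.087, 0.424]
eef_rot: [-0.299, 0.1, 0.949, 0.024]
wrist_force: [1.2, -0.5, 0.0]
opening: 1.0
```

Run:
```python
from d import *
st(); delta([.5,-.12,.42],X,-Y)
```

```text
t 1.93 q [-0.109  0.148  1.376  0.054  2.225 -1.452] p [0.4124 0.087  0.424 ] z [-0.563  0.105 -0.82 ] y [ 0.203  0.979 -0.014] f [ 1.2 -0.5  0. ] tq [-0.06 -0.23 -0.01] op 1.0
delta [-108.6 -184.8  -67.8] [ 0.01   0.088 -0.037] dist 225.0 deg 5.0
```

>>> step_arm(
  targets="-25 -45 -17 .003 .03 -.01;-50 -90 -34 .005 .05 -.02;-75 -135 -51 .01 .07 -.03;-108 -185 -68 .01 .088 -.037;-108 -185 -68 .01 .088 -.037",
)

```text
time_s: 2.55
eef_pos: [0.4999, -0.1219, 0.4178]
eef_rot: [-0.342, 0.082, 0.936, 0.03]
wrist_force: [-0.0, 0.5, -0.3]
opening: 1.002
```

Run:
```python
from d import *
st(); G=O+.019*X; delta(G-.1*X,X,-Y); delta(G,X,-Y)
```

```text
t 2.55 q [-0.385  0.45   1.045 -0.187  2.327 -1.862] p [ 0.4999 -0.1219  0.4178] z [-0.635  0.112 -0.765] y [ 0.173  0.985 -0.   ] f [-0.   0.5 -0.3] tq [-0.05 -0.31 -0.  ] op 1.002
delta [-196.5  -10.7  118. ] [ 0.003 -0.002 -0.004] dist 229.0 deg 0.0
delta [-196.7  -11.   218. ] [ 0.003 -0.002 -0.004] dist 294.0 deg 0.0
```

>>> step_arm(
  targets="-50 -3 20 0 0 0;-100 -6 40 0 0 0;-150 -9 70 0 0 0;-197 -11 100 0 0 0;-197 -11 118 .003 -.002 -.004;-197 -11 118 .003 -.002 -.004",
)

```text
time_s: 3.3
eef_pos: [0.571, -0.1407, 0.2036]
eef_rot: [-0.34, 0.077, 0.937, 0.028]
wrist_force: [-0.4, -0.2, -0.9]
opening: 0.998
```

Run:
```python
from d import *
s=snap('side','side2.png')
t=snap('top','top2.png')
st(); G=O+.019*X; delta(G,X,-Y)
```

```text
t 3.4 q [-0.371  0.741  1.025 -0.149  2.05  -1.8  ] p [ 0.5729 -0.1417  0.2071] z [-0.628  0.103 -0.771] y [ 0.163  0.987 -0.001] f [ 0.1 -0.3  0.5] tq [-0.04 -0.27  0.02] op 0.999
delta [ -2.2  -3.4 105.5] [-0.004  0.008  0.004] dist 106.0 deg 1.0
```

View pics/side2.png

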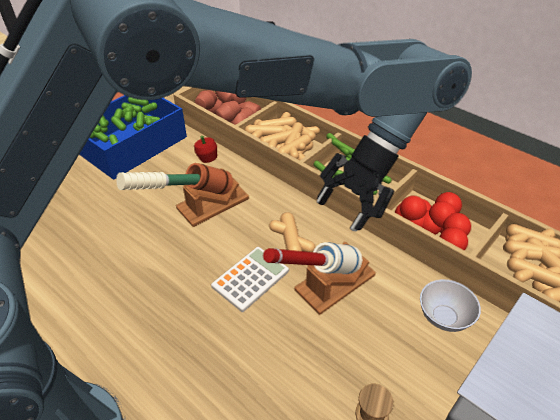

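View pics/top2.png

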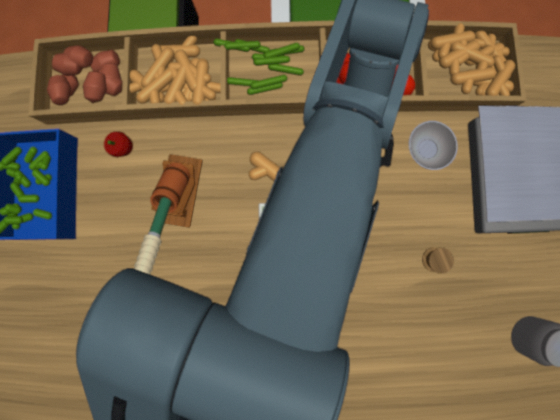

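>>> step_arm(
  targets="-2 -3 40 -.004 .008 .004;-2 -3 75 -.004 .008 .004;-2 -3 95 -.004 .008 .004;-2 -3 105 -.004 .008 .004;-2 -3 105 -.004 .008 .004;-2 -3 105 -.004 .008 .004",
)

```text
time_s: 4.15
eef_pos: [0.5089, -0.1348, 0.1252]
eef_rot: [-0.34, 0.08, 0.937, 0.029]
wrist_force: [-0.4, 0.3, -0.3]
opening: 1.002
```

Run:
```python
from d import *
s=snap('side')
cv2.imwrite('pics/s3.png',cv2.resize(s['image'][170:320,220:420],None,fx=4,fy=4,interpolation=2)[:,:,::-1])
st(); G=O+.019*X; delta(G,X,-Y)
```

```text
t 4.2 q [-0.396  0.696  1.277 -0.151  1.849 -1.786] p [ 0.5088 -0.1348  0.125 ] z [-0.632  0.108 -0.767] y [ 0.169  0.986 -0.001] f [-0.3  1.4 -0.3] tq [-0.04 -0.32  0.02] op 1.003
delta [0.5 0.2 1.2] [-0.     0.002 -0.001] dist 1.0 deg 0.0
```

View pics/s3.png

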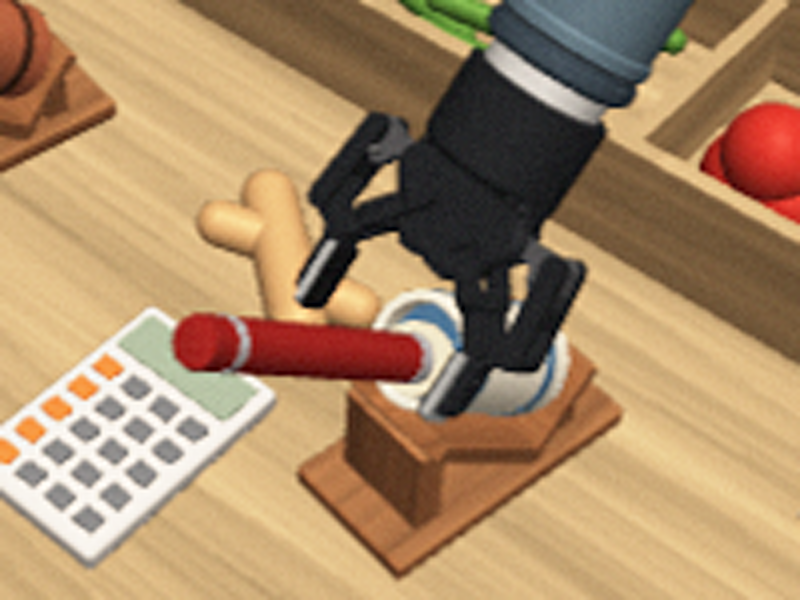

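>>> step_arm(
  targets="0 0 1 0 0 0;0 0 1 0 0 0;0 0 1 0 0 0;0 0 1 0 0 0;0 0 1 0 0 0;0 0 1 0 0 0",
  grip=0,
)

```text
time_s: 4.95
eef_pos: [0.5072, -0.1345, 0.1232]
eef_rot: [-0.341, 0.08, 0.936, 0.029]
wrist_force: [-0.6, -0.9, 1.5]
opening: 0.285
```

Run:
```python
from d import *
s=snap('side')
cv2.imwrite('pics/s4.png',cv2.resize(s['image'][170:320,220:420],None,fx=4,fy=4,interpolation=2)[:,:,::-1])
st()
```

```text
t 5.0 q [-0.396  0.696  1.282 -0.151  1.847 -1.786] p [ 0.5071 -0.1345  0.1232] z [-0.634  0.109 -0.766] y [ 0.169  0.986 -0.001] f [-0.3 -1.5  0.5] tq [-0.22 -0.31 -0.02] op 0.285
```

View pics/s4.png

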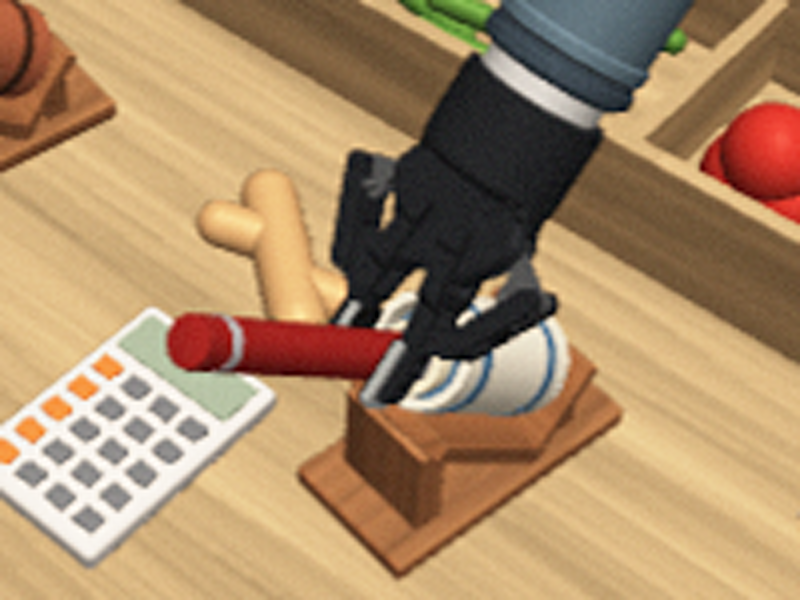

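>>> step_arm(
  targets="8 0 -2 0 0 0;20 0 -4 0 0 0;32 0 -4 0 0 0;44 0 -4 0 0 0;56 0 -4 0 0 0",
)

```text
time_s: 5.62
eef_pos: [0.4667, -0.1274, 0.1629]
eef_rot: [-0.341, 0.08, 0.936, 0.029]
wrist_force: [0.3, -0.1, -1.3]
opening: 0.282
```

>>> step_arm(
  targets="20 0 0 0 0 0;40 0 0 0 0 0;60 0 0 0 0 0;80 0 -5 0 0 0;100 0 -15 0 0 0;100 0 -30 0 0 0;100 0 -40 0 0 0;100 0 -40 0 0 0",
)

```text
time_s: 6.62
eef_pos: [0.4182, -0.1191, 0.2572]
eef_rot: [-0.341, 0.08, 0.936, 0.029]
wrist_force: [-0.5, 0.4, -1.7]
opening: 0.286
```

Run:
```python
from d import *
s=snap('side','s5.png');t=snap('top','t5.png')
st()
```

```text
t 6.72 q [-0.428  0.364  1.483 -0.18   1.972 -1.841] p [ 0.4173 -0.1188  0.2565] z [-0.635  0.109 -0.765] y [ 0.169  0.986 -0.   ] f [ 0.7 -0.1 -1.1] tq [-0.06 -0.38  0.05] op 0.288
```

View pics/s5.png

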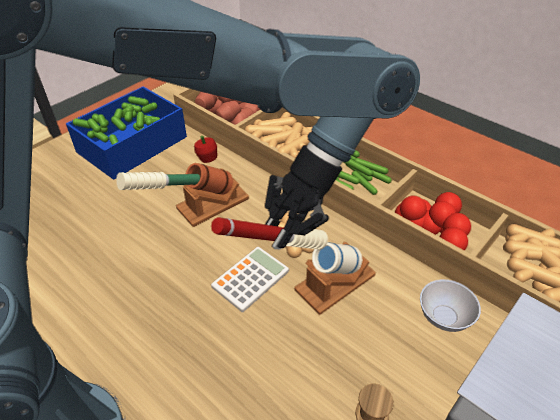

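View pics/t5.png

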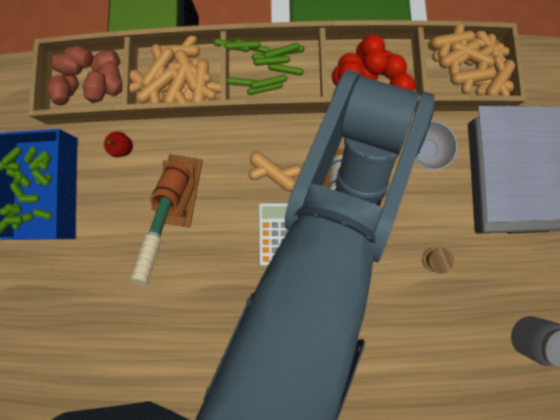

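>>> step_arm(
  targets="0 0 -5 0 0 .12;0 0 -10 0 0 .28;0 0 -10 0 0 .46;0 0 -10 0 0 .64;0 0 -10 0 0 .82;0 0 -10 0 0 1.0;0 0 -10 0 0 1.18;0 0 -10 0 0 1.36",
)

```text
time_s: 7.72
eef_pos: [0.4233, -0.1198, 0.264]
eef_rot: [-0.284, 0.652, 0.676, -0.193]
wrist_force: [-0.4, -0.9, -1.4]
opening: 0.286
```

>>> step_arm(
  targets="0 0 0 0 0 .18;0 0 0 0 0 .36;0 0 0 0 0 .54;0 0 0 0 0 .72;0 0 0 0 0 .9;0 0 0 0 0 1.08;0 0 0 0 0 1.26;0 0 0 0 0 1.4",
)

```text
time_s: 8.72
eef_pos: [0.4234, -0.1198, 0.264]
eef_rot: [-0.093, 0.934, 0.097, -0.33]
wrist_force: [-0.2, 0.1, -1.4]
opening: 0.287
```

Run:
```python
from d import *
st(); delta(ctrl.get_obs()['eef_pos'],X,Y)
```

```text
t 8.72 q [-0.426  0.37   1.46  -0.179  1.99   0.923] p [ 0.4234 -0.1198  0.264 ] z [-0.635  0.109 -0.765] y [ 0.12  -0.964 -0.237] f [-0.2  0.1 -1.4] tq [-0.06 -0.52  0.01] op 0.287
delta [0. 0. 0.] [-0.001  0.002  0.376] dist 0.0 deg 22.0
```

>>> step_arm(
  targets="0 0 0 0 0 .18;0 0 0 0 0 .33;0 0 0 0 0 .376;0 0 0 0 0 .376;0 0 0 0 0 .376",
)

```text
time_s: 9.35
eef_pos: [0.4235, -0.1199, 0.2645]
eef_rot: [-0.03, 0.936, -0.077, -0.341]
wrist_force: [0.7, -1.1, -2.8]
opening: 0.283
```

Run:
```python
from d import *
s=snap('side','s6.png');t=snap('top','t6.png')
st(); delta(ctrl.get_obs()['eef_pos'],X,Y)
cv2.imwrite('pics/s6z.png',cv2.resize(s['image'][170:320,200:400],None,fx=4,fy=4,interpolation=2)[:,:,::-1])
```

```text
t 9.45 q [-0.426  0.369  1.459 -0.18   1.991  1.293] p [ 0.4236 -0.12    0.2646] z [-0.634  0.109 -0.765] y [-0.165 -0.986 -0.004] f [ 0.2  0.3 -1.7] tq [-0.09 -0.58 -0.01] op 0.285
delta [0. 0. 0.] [-0.     0.001  0.006] dist 0.0 deg 0.0
```

View pics/s6z.png

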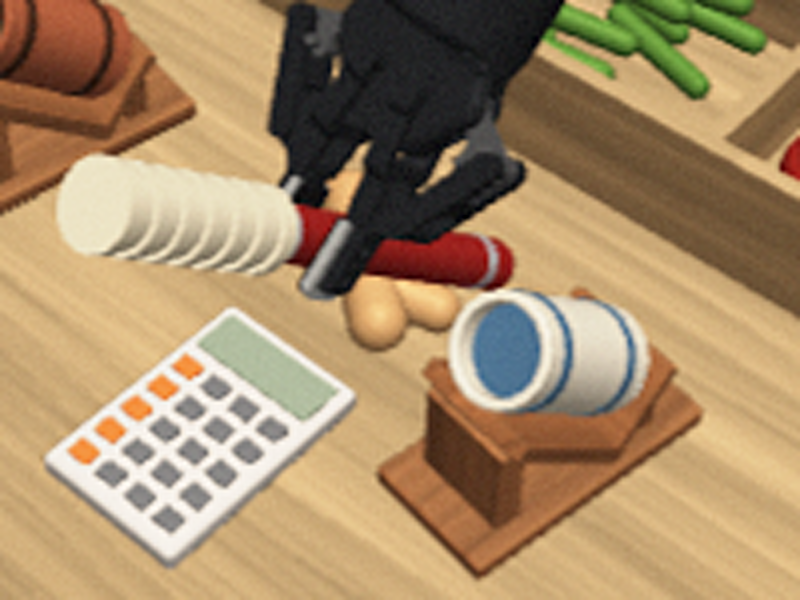

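View pics/t6.png

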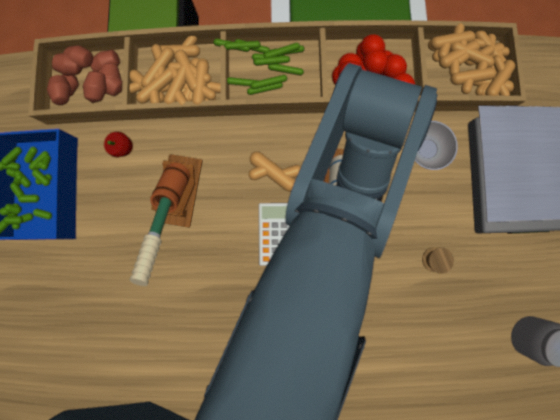

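```bash
cat > chk.py <<'E'
from d import *
def brushcheck(s,roi):
    """brush axis in side view, intersected with the tool's x-z plane through the grasp point"""
    im=s['image'];hsv=cv2.cvtColor(im,cv2.COLOR_RGB2HSV)
    x0,y0,x1,y1=roi
    k=np.zeros(im.shape[:2],bool);k[y0:y1,x0:x1]=1
    red=((hsv[...,0]<8)|(hsv[...,0]>172))&(hsv[...,1]>150)&(hsv[...,2]>40)&k
    return red
E
python3 - <<'E'
from chk import *
s=snap('side')
im=s['image'];hsv=cv2.cvtColor(im,cv2.COLOR_RGB2HSV)
red=((hsv[...,0]<8)|(hsv[...,0]>172))&(hsv[...,1]>150)&(hsv[...,2]>35)
cream=(hsv[...,0]>15)&(hsv[...,0]<35)&(hsv[...,1]<75)&(hsv[...,2]>110)
def mids(m,xs,y0,y1):
    out=[]
    for x in xs:
        r=np.where(m[y0:y1,x])[0]
        if len(r)>3: out.append((x,y0+(r[0]+r[-1])/2,r[-1]-r[0]+1))
    return np.array(out)
a=mids(red,range(297,320),215,248);b=mids(cream,range(226,272),200,245)
print(a[::4]);print(b[::6])
o=ctrl.get_obs();T=rot(o['eef_rot']).as_matrix();g=o['eef_pos']-.019*T[:,2]
print('grasp px',proj(s,g))
def onplane(px):
    O,d=ray(s,px[:,:2]); n=T[:,1]; k=((g-O)@n)/(d@n); return O+d*k[:,None]
for nm,pp in(('handle',a),('head',b),('all',np.vstack([a,b]))):
    Q=onplane(pp)-g; c=np.c_[Q@T[:,0],Q@T[:,2]]
    f=np.polyfit(c[:,0],c[:,1],1);print(nm,'range',c[:,0].min().round(3),c[:,0].max().round(3),'angle deg',np.degrees(np.arctan(f[0])).round(1),'offset mm',(f[1]*1e3).round(1))
# crock mouth
w=(hsv[...,0]>95)&(hsv[...,0]<125)&(hsv[...,1]>80);w[:240]=0;w[275:]=0;w[:,:312]=0;w[:,336:]=0
n,l,stt,cen=cv2.connectedComponentsWithStats(w.astype(np.uint8));i=1+np.argmax(stt[1:,4]);print(stt[i],cen[i])
M=F+.1*Z;print('pred mouth px',proj(s,M), 'pred floor',proj(s,F))
E
```

```text
[[297.  234.    9. ]
 [301.  234.5  10. ]
 [305.  235.    9. ]
 [309.  234.5  12. ]
 [313.  234.   13. ]
 [317.  234.5  12. ]]
[[226.  221.   25. ]
 [232.  222.   25. ]
 [238.  223.   25. ]
 [244.  223.5  24. ]
 [250.  224.5  24. ]
 [256.  225.5  24. ]
 [262.  226.   23. ]
 [268.  226.5  22. ]]
grasp px [[278.17473975 229.17055027]]
handle range 0.06 0.129 angle deg -5.5 offset mm 11.2
head range -0.131 -0.025 angle deg -0.7 offset mm -2.6
all range -0.131 0.129 angle deg 0.9 offset mm -0.1
[319 246  16  23 280] [326.225      257.06071429]
pred mouth px [[325.21079415 255.59232926]] pred floor [[349.37164874 257.69610842]]
```

Run:
```python
from chk import *
s=snap('side')
O_,d=ray(s,[[326.2,257.1]]);M=O_+d[0]*(.1193-O_[2])/d[0][2];print(M,F+.1*Z)
D=M-(F+.1*Z);print('offset in crock frame',[round(float(D@v)*1e3,1) for v in(X,Y,Z)])
for ax in (.02,.14):   # extra pull out distances: target grasp at F+(.14+ax)Z
    G=F+(.14+ax)*Z+.019*X
    delta(G,X,Y)
```

```text
[ 0.55317623 -0.14652254  0.1193    ] [ 0.55499455 -0.14257064  0.11927876]
offset in crock frame [0.7, 4.2, 0.9]
delta [135.7   0.8  44.6] [-0.     0.001  0.005] dist 143.0 deg 0.0
delta [15.7  0.2 44.7] [-0.     0.001  0.005] dist 47.0 deg 0.0
```

>>> step_arm(
  targets="4 1 20 0 0 0;12 2 38 0 0 0.003;16 3 45 0 0 .005;16 3 45 0 0 .005;36 3 45 0 0 .005;36 3 45 0 0 .005",
)

```text
time_s: 10.3
eef_pos: [0.4224, -0.1227, 0.2073]
eef_rot: [-0.029, 0.936, -0.079, -0.341]
wrist_force: [-0.7, 0.7, -1.2]
opening: 0.282
```

Run:
```python
from d import *
s=snap('side')
st(); delta(F+.14*Z+.019*X,X,Y)
cv2.imwrite('pics/s7z.png',cv2.resize(s['image'][170:320,200:400],None,fx=4,fy=4,interpolation=2)[:,:,::-1])
```

```text
t 10.35 q [-0.431  0.426  1.503 -0.176  1.889  1.313] p [ 0.4221 -0.1226  0.2076] z [-0.634  0.108 -0.766] y [-0.169 -0.986  0.   ] f [-0.1 -0.2 -1.1] tq [-0.11 -0.52  0.04] op 0.284
delta [119.7  -2.7   0.2] [0.    0.001 0.   ] dist 120.0 deg 0.0
```

View pics/s7z.png

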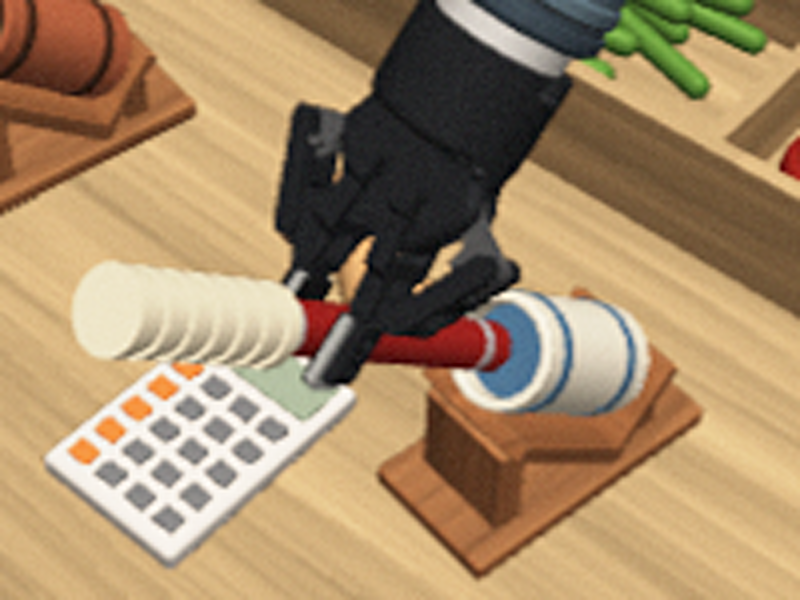

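>>> step_arm(
  targets="20 0 0 0 0 0;40 0 0 0 0 0;60 0 0 0 0 0;60 0 0 0 0 0",
)

```text
time_s: 10.85
eef_pos: [0.4671, -0.1302, 0.1685]
eef_rot: [-0.029, 0.936, -0.079, -0.342]
wrist_force: [-0.9, -0.4, -1.9]
opening: 0.283
```

>>> step_arm(
  targets="15 0 0 0 0 0;30 0 0 0 0 0;45 0 0 0 0 0;53 0 0 0 0 0;53 0 0 0 0 0",
)

```text
time_s: 11.48
eef_pos: [0.5058, -0.1369, 0.1347]
eef_rot: [-0.029, 0.935, -0.08, -0.344]
wrist_force: [-6.7, 0.7, 3.8]
opening: 0.284
```

Run:
```python
from d import *
s=snap('side')
st(); delta(F+.14*Z+.019*X,X,Y)
cv2.imwrite('pics/s8z.png',cv2.resize(s['image'][170:320,200:400],None,fx=4,fy=4,interpolation=2)[:,:,::-1])
```

```text
t 11.53 q [-0.4    0.685  1.277 -0.155  1.868  1.349] p [ 0.5059 -0.1369  0.1348] z [-0.638  0.109 -0.762] y [-0.169 -0.986 -0.   ] f [-5.9  0.4  3.3] tq [0.12 0.52 0.07] op 0.284
delta [ 7.8 -2.7 -0.8] [-0.     0.006 -0.   ] dist 8.0 deg 0.0
```

View pics/s8z.png

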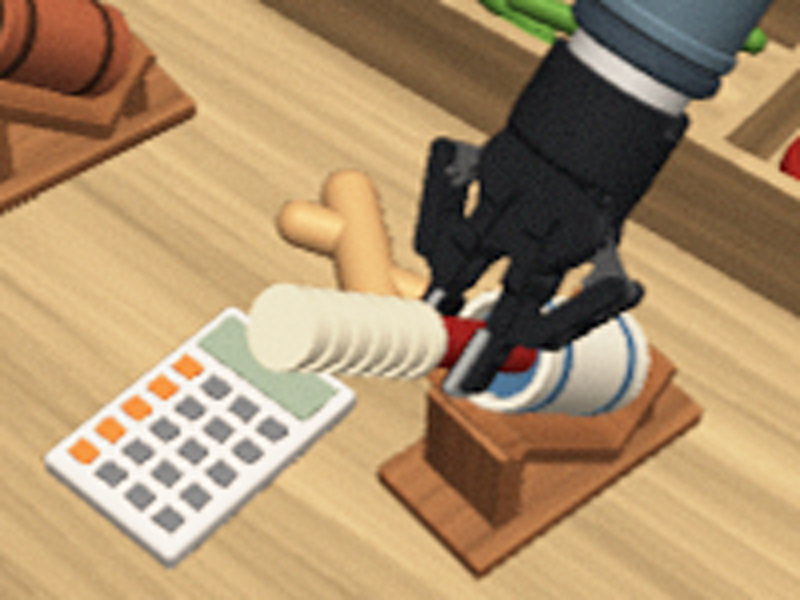

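>>> step_arm(
  targets="2 0 0 0 0 0;2 0 0 0 0 0",
)

```text
time_s: 11.78
eef_pos: [0.506, -0.1369, 0.1349]
eef_rot: [-0.029, 0.935, -0.08, -0.345]
wrist_force: [-12.9, 1.1, 9.5]
opening: 0.281
```

Run:
```python
from d import *
s=snap('side')
st(); delta(F+.14*Z+.019*X,X,Y)
o=ctrl.get_obs();g=o['eef_pos']-.019*X
f=o['wrist_force'];print('f XYZ',f@X,f@Y,f@Z)
im=cv2.resize(s['image'],None,fx=4,fy=4,interpolation=2)[:,:,::-1].copy()
an=np.linspace(0,2*np.pi,50)
def pl(P,col):
    for p in proj(s,P): cv2.circle(im,tuple(int(v) for v in (p*4+1.5).round()),2,col,-1)
ring=lambda c,r: c+r*(np.cos(an)[:,None]*X+np.sin(an)[:,None]*Y)
pl(ring(g+.14*Z,.019),(0,0,255));pl(ring(g+.04*Z,.019),(255,0,0));pl(ring(F+.1*Z,.031),(0,255,0))
cv2.imwrite('pics/s9z.png',im[680:1280,800:1600])
```

```text
t 11.82 q [-0.399  0.688  1.274 -0.155  1.872  1.349] p [ 0.506  -0.1369  0.1349] z [-0.641  0.11  -0.76 ] y [-0.169 -0.986  0.   ] f [-11.6   1.7   9.5] tq [0.39 1.91 0.08] op 0.284
delta [ 7.8 -2.7 -0.8] [-0.     0.01  -0.001] dist 8.0 deg 1.0
f XYZ 0.30699596261717216 0.24646436706044306 15.111566288342724
```

View pics/s9z.png

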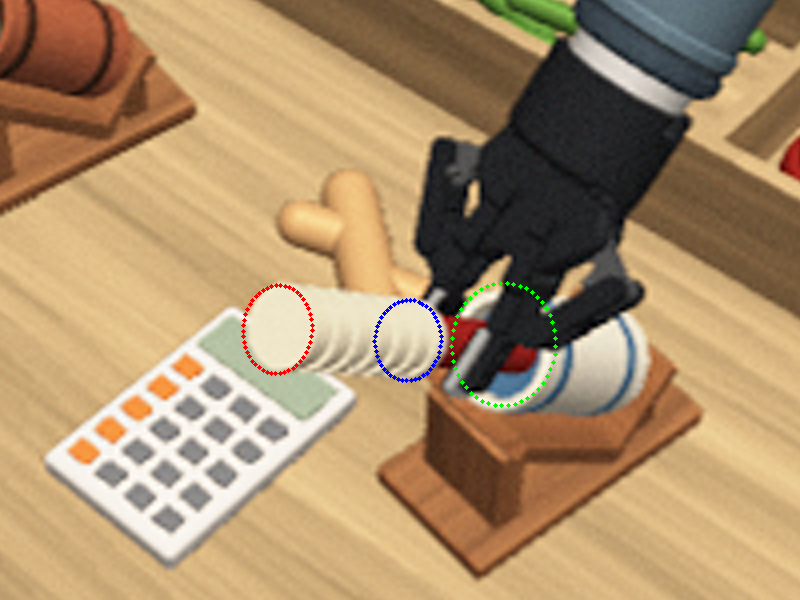

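>>> step_arm(
  targets="-6 0 0 0 0 0;-6 0 4 0 0 0;-6 2 4 0 0 0;-6 2 4 0 0 0;-2 2 4 0 0 0;0 2 4 0 0 0;0 2 4 0 0 0",
)

```text
time_s: 12.7
eef_pos: [0.5032, -0.1385, 0.132]
eef_rot: [-0.029, 0.935, -0.08, -0.345]
wrist_force: [-13.3, 1.6, 10.9]
opening: 0.288
```

Run:
```python
from d import *
st(); delta(F+.14*Z+.019*X,X,Y)
o=ctrl.get_obs();f=o['wrist_force'];print('f XYZ',f@X,f@Y,f@Z)
```

```text
t 12.7 q [-0.403  0.686  1.282 -0.157  1.864  1.347] p [ 0.5032 -0.1385  0.132 ] z [-0.641  0.11  -0.76 ] y [-0.17  -0.986  0.   ] f [-13.3   1.6  10.9] tq [0.29 1.99 0.07] op 0.288
delta [ 7.7 -4.8 -4.6] [-0.     0.009 -0.001] dist 10.0 deg 1.0
f XYZ 0.2660406131886319 0.6701599355293729 17.210379059826412
```

>>> step_arm(
  targets="-1 0 2 0 .03 0;0 -1 5 0 .08 0;1 -1 8 0 .13 0;2 -1 11 0 .175 0;2 -1 11 0 .175 0;2 -1 11 0 .175 0",
)

```text
time_s: 13.45
eef_pos: [0.4987, -0.1365, 0.1208]
eef_rot: [-0.022, 0.962, -0.082, -0.26]
wrist_force: [-7.7, 1.9, 1.2]
opening: 0.281
```

Run:
```python
from d import *
s=snap('side')
st()
o=ctrl.get_obs();f=o['wrist_force'];print('f XYZ',f@X,f@Y,f@Z)
cv2.imwrite('pics/s10z.png',cv2.resize(s['image'][170:320,200:400],None,fx=4,fy=4,interpolation=2)[:,:,::-1])
```

```text
t 13.5 q [-0.419  0.56   1.433 -0.125  1.664  1.343] p [ 0.4986 -0.1365  0.1207] z [-0.497  0.086 -0.863] y [-0.169 -0.986 -0.   ] f [-6.5  1.2  2.4] tq [ 0.16  0.9  -0.04] op 0.289
f XYZ 2.378656242156903 -0.11830891481411139 6.577392699667862
```

View pics/s10z.png

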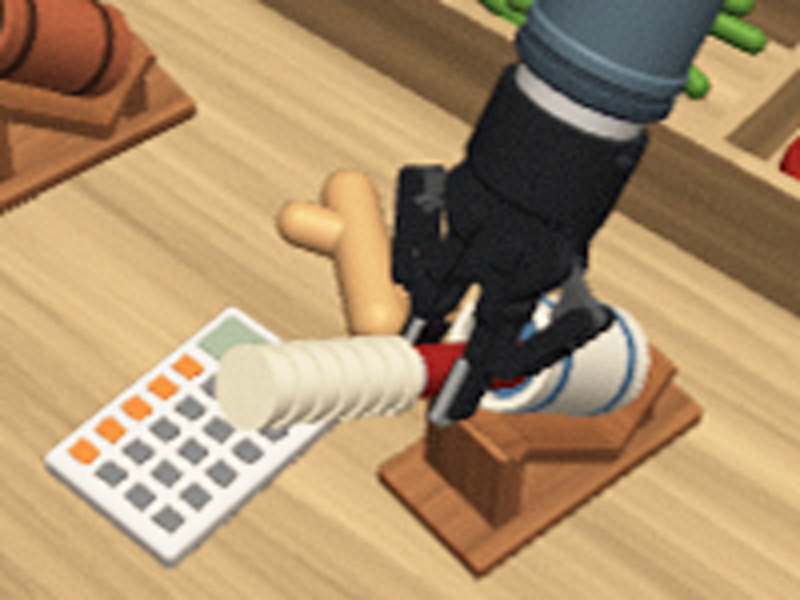

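>>> step_arm(
  targets="0 0 0 0 0 0;0 0 0 0 0 0;0 0 0 0 0 0;0 0 0 0 0 0",
  grip=60,
)

```text
time_s: 14.0
eef_pos: [0.5006, -0.137, 0.1205]
eef_rot: [-0.022, 0.962, -0.082, -0.258]
wrist_force: [-0.2, -0.1, 0.5]
opening: 0.598
```

>>> step_arm(
  targets="0 0 0 0 0 0;0 0 -20 0 0 0;0 0 -50 0 0 0;0 0 -80 0 0 0;0 0 -120 0 0 0;0 0 -120 0 0 0",
  grip=100,
)

```text
time_s: 14.75
eef_pos: [0.5618, -0.1479, 0.2273]
eef_rot: [-0.021, 0.963, -0.082, -0.255]
wrist_force: [-0.4, 0.4, -0.6]
opening: 0.999
```

Run:
```python
from d import *
s=snap('side','s11.png')
st()
cv2.imwrite('pics/s11z.png',cv2.resize(s['image'][170:320,200:400],None,fx=4,fy=4,interpolation=2)[:,:,::-1])
```

```text
t 14.8 q [-0.398  0.575  1.181 -0.12   1.892  1.334] p [ 0.5605 -0.1474  0.2253] z [-0.491  0.083 -0.867] y [-0.169 -0.986  0.001] f [-0.6 -0.4 -0.7] tq [-0.02 -0.23 -0.01] op 0.998
```

View pics/s11z.png

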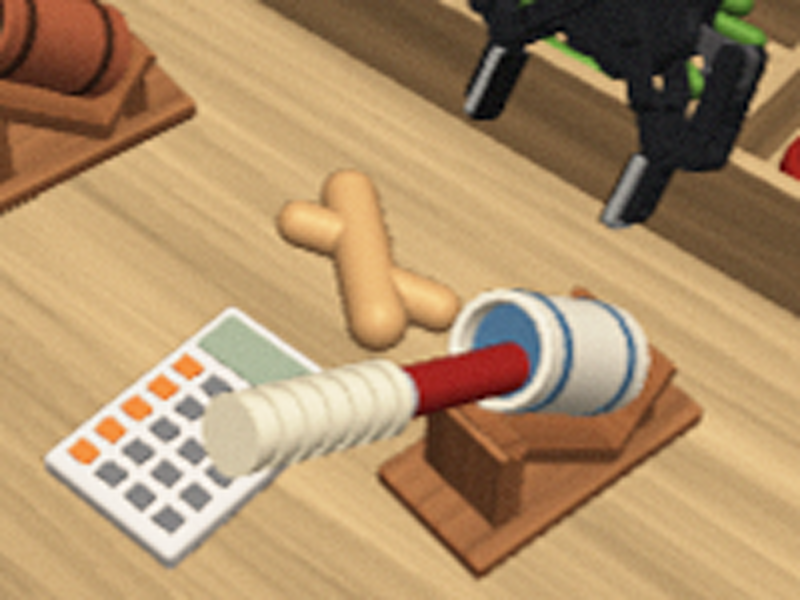

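>>> step_arm(
  targets="0 0 -60 0 0 0;0 0 -120 0 0 0;0 40 -150 0 0 0;0 100 -150 0 0 0;0 160 -150 0 0 0;0 220 -150 0 0 0;0 280 -150 0 0 0;0 300 -150 0 0 0",
)

```text
time_s: 15.8
eef_pos: [0.5802, -0.4596, 0.3509]
eef_rot: [-0.023, 0.962, -0.084, -0.26]
wrist_force: [-0.1, -0.8, -1.2]
opening: 0.996
```

Run:
```python
from d import *
s=snap('side','s12.png');t=snap('top','t12.png');st()
th=np.radians(13.2);f=np.cos(th)*Z+np.sin(th)*X
E0=F-.0117*X+.003*Z
an=np.linspace(0,2*np.pi,50);V=np.cross(Y,f)
for n,c,(x0,y0) in(('s',s,(200,180)),('t',t,(270,125))):
    im=cv2.resize(c['image'],None,fx=4,fy=4,interpolation=2)[:,:,::-1].copy()
    for L,r,col in((.28,.019,(0,0,255)),(.18,.019,(255,0,0)),(.18,.013,(0,255,0))):
        for p in proj(c,E0+L*f+r*(np.cos(an)[:,None]*V+np.sin(an)[:,None]*Y)): cv2.circle(im,tuple(int(v) for v in (p*4+1.5).round()),2,col,-1)
    for p in proj(c,F+.1*Z+.031*(np.cos(an)[:,None]*X+np.sin(an)[:,None]*Y)): cv2.circle(im,tuple(int(v) for v in (p*4+1.5).round()),2,(0,255,255),-1)
    cv2.imwrite(f'pics/{n}12z.png',im[y0*4:y0*4+600,x0*4:x0*4+640])
```

```text
t 15.9 q [-0.716  0.96   0.327 -0.35   2.287  0.855] p [ 0.5808 -0.4585  0.3509] z [-0.496  0.089 -0.864] y [-0.173 -0.985 -0.002] f [-0.5  0.3 -0.4] tq [-0.07 -0.25  0.06] op 0.998
```

View pics/s12z.png

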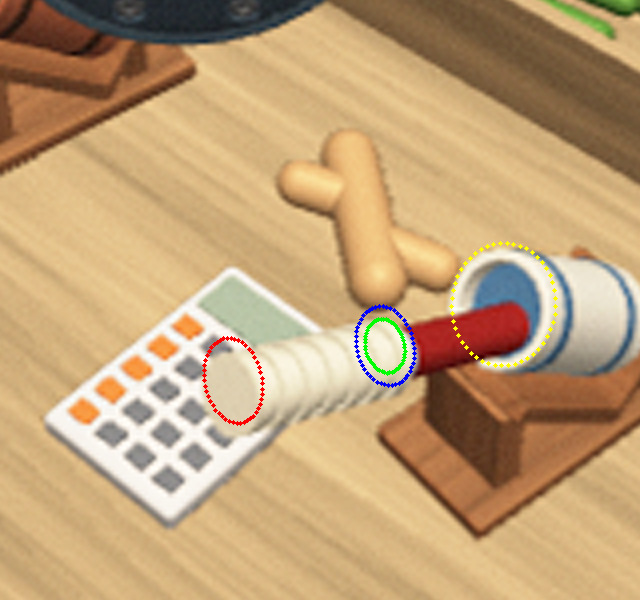

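View pics/t12z.png

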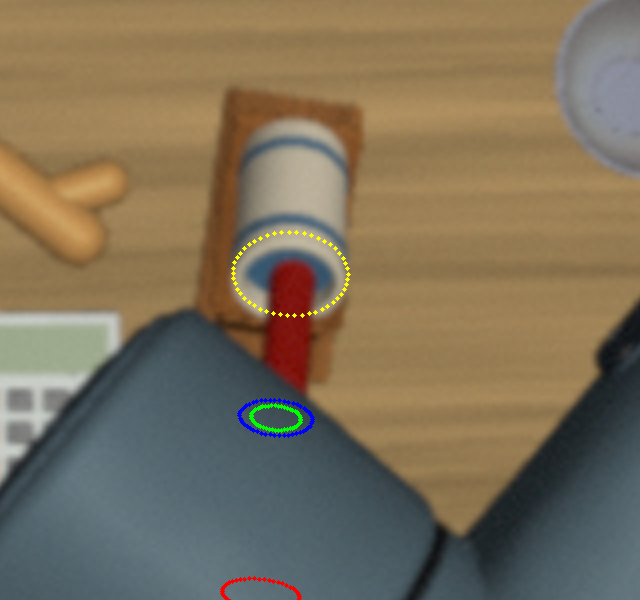

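View pics/t12.png

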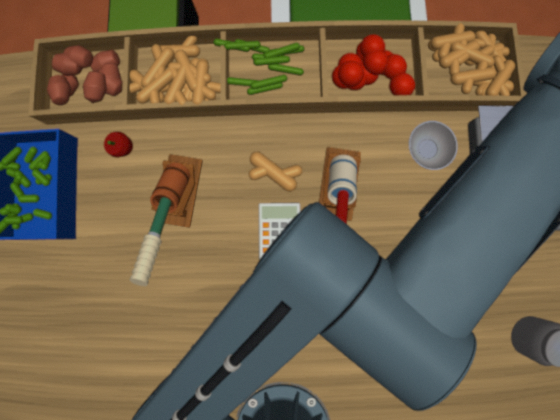

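Run:
```python
from d import *
T=rot(ctrl.get_obs()['eef_rot']).as_matrix()
delta([.15,-.58,.42],T[:,2],T[:,1])
```

```text
delta [-383.4  194.2  143. ] [ 0. -0.  0.] dist 453.0 deg 0.0
```

>>> step_arm(
  targets="-48 24 18 0 0 0;-96 48 36 0 0 0;-144 72 54 0 0 0;-192 97 72 0 0 0;-240 121 90 0 0 0;-288 146 107 0 0 0;-336 170 125 0 0 0;-383 194 143 0 0 0",
)

```text
time_s: 16.9
eef_pos: [0.1522, -0.5774, 0.4215]
eef_rot: [-0.022, 0.963, -0.081, -0.258]
wrist_force: [1.0, -0.4, 0.5]
opening: 1.003
```

Run:
```python
from d import *
t=snap('top','t13.png');s=snap('side','s13.png');st()
th=np.radians(13.2);f=np.cos(th)*Z+np.sin(th)*X
E0=F-.0117*X+.003*Z
an=np.linspace(0,2*np.pi,50);V=np.cross(Y,f)
c=t;x0,y0=270,125
im=cv2.resize(c['image'],None,fx=4,fy=4,interpolation=2)[:,:,::-1].copy()
for L,r,col in((.28,.019,(0,0,255)),(.18,.019,(255,0,0))):
    for p in proj(c,E0+L*f+r*(np.cos(an)[:,None]*V+np.sin(an)[:,None]*Y)): cv2.circle(im,tuple(int(v) for v in (p*4+1.5).round()),2,col,-1)
cv2.imwrite(f'pics/t13z.png',im[y0*4:y0*4+600,x0*4:x0*4+640])
```

```text
t 17.0 q [-1.277  0.343  1.115 -0.492  1.897  0.358] p [ 0.149  -0.5784  0.4227] z [-0.494  0.085 -0.866] y [-0.173 -0.985  0.002] f [0.7 0.9 0.7] tq [-0.05 -0.18 -0.  ] op 1.003
```

View pics/t13z.png

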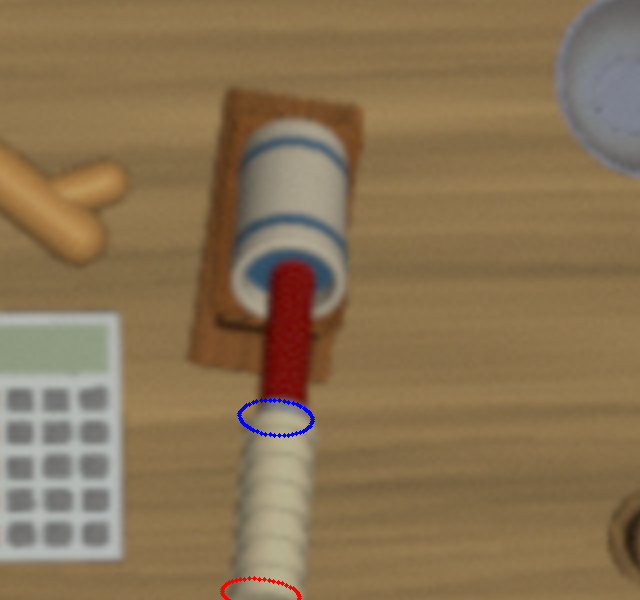

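View pics/s13.png

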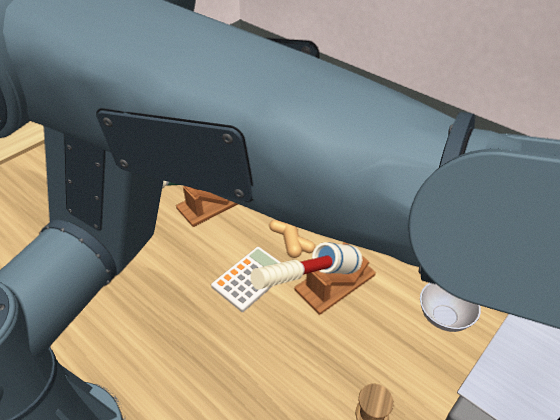

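```bash
python3 -c "
from h import *
print(ticket.hand_in())"
```

```text
the job is handed in; nothing more can be done
None
```

The red-handled brush is back in the white crock, handle first and on the bottom, with its bristles up and out of the mouth. I gripped it by the handle, pulled it clear of the crock, turned it half round about the tool axis and pushed it in until it met the floor. I then tilted it to about 10° of its natural sag, let go and drew the arm away. The whole job took about 17 s.

**Last checks:**
- **Depth:** With the arm clear, the bristle head and the head/handle joint lay within about 2–3 mm of where a fully seated brush should be, in both the side and top views.
- **Forces:** The wrist force read no more than about 17 N at the ends of the moves, and about zero after release.
- **Green brush:** In the last top view I looked at in full, taken after release, it sat where it was at the start. I made the final retreat after that and did not look at it again; it was hidden in the side view.

**One disagreement:** Pushing in, the handle stopped about 8 mm short of the depth I had worked out. I backed off, shifted sideways and pushed again, and it stopped at the same depth. I took that as the crock floor, and the final pictures agree. I put the gap down to errors in my estimates of the crock's position and of where I gripped the brush. I did not find the exact cause.

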